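Index a locked tube carousel to its reader

ROBOT

A 7-joint arm with a two-finger parallel gripper is mounted at the origin on the work surface. World frame = base frame: x ahead of the robot, y to its left, z up, the work surface at z = 0. Lengths are in m, angles in rad, forces in N, time in s.
With the tool pointing down it reaches from about 0.4 to 0.85 m from the base axis. Payload 10.4 kg.
Tool frame: the origin (TCP) lies between the finger pads; the fingertips stand 14 mm ahead of it and the grasp point (between the pads) lies 5 mm behind it; z points along the fingers, y is the direction in which the jaws open and shut (so a half turn about z gives the same grasp; the last joint's range is limited). The gripper opens to 87 mm and grips with 3 to 60 N. Pads are 19 mm wide; open, the fingers measure 117 mm over their backs; the gripper's body (75 mm by 190 mm) begins 51 mm behind the grasp point.
Start: joints at [-1.244, 0.332, -0.065, 1.46, 0.022, 1.35, -0.088], TCP at [0.214, 0.587, 0.237] pointing down, gripper open.
Joint ranges: [-2.6, 2.6], [-0.5, 2.12], [-1.47, 1.34], [0.16, 2.42], [-1.27, 4.41], [0.06, 2.06], [-2.6, 2.6]. Speed limits (rad/s): [2.22, 2.22, 2.79, 2.79, 3.14, 3.14, 3.14].

INTERFACE

Orientations are given as a unit quaternion [x, y, z, w].
In Python, from bench import readout, camera, calibration, order gives the robot as it stands.
- The arm moves only by the tool apply_moves, never from a script. Its argument "deltas" is a list of rows, each an object with "translation": the shift along the world's x, y, z in m, a list of three; "turn": the turn, a rotation vector about the world's x, y, z in rad, a list of three; "hand": the finger opening in m, from 0 to 0.087. A call has 1 to 5 rows; each row shifts and turns the pose as measured when the row begins; what a row does not reach is not made up. A row lasts 1/10 s, in which the tool goes at most 50 mm and 8.59 degrees, less where a joint would pass 70% of its speed; a pose out of reach is approached as far as the arm can. A call with a gripper value outside its range is refused whole. The fingers move at their own pace and stop on an object; "newtons" is the grip in N (left out, the last holds). Time passes only in rows, so rows that do not move let the fingers close. It gives the time, the measured TCP pose, the force and the opening at its end, in the units of the state.
- readout.read_state(): the state, without advancing time (a new reading comes with each control period).
- camera(name): name is "side" or "top"; returns the picture (384x512x3 uint8, red, green, blue); there is no depth.
- calibration(name): a dict with "fx", "fy", "cx", "cy" (pixels), "extrinsics" (4x4, takes a point from world to camera coordinates). Camera axes: x right, y down, z forward; pixel columns grow to the right and rows downward; lengths in m; the calibration is good to about 2 mm. A picture is of the moment at which its call begins. calibration takes no time and is no camera call.
- order.close_job(): hands the job in, once; it reports no verdict.
The state is a dict: "time": time; "joint_positions": joint angles; "joint_vel": joint speeds; "joint_torque": joint torques, N m; "ee_pos": TCP position; "eef_rot": TCP orientation; "ft_force": force on the tool from outside, world axes, zero at the start; "torque": the same for the moment, N m; "width": finger opening in m.
Only numpy, scipy, OpenCV 4.12 (cv2) and the standard library are available. Lean on these libraries where they do the work, as an engineer would, in place of code of your own. Each camera call takes 0.05 s, during which the arm holds its last target. There are 200 camera calls.

TASK

The round tube carousel is locked by the knob on its side: pull that knob straight out until it clicks, turn the carousel click by click by its upright handle post until the large tube block (the one with eight wells) squarely faces the reader, the column with the domed cap, and then push the knob fully home so that the carousel is locked there. Leave the jar standing on the carousel, disturb nothing that stands around it, and let go of everything at the end.

Things in the scene. Friction and masses are not known exactly. Their poses are not given: they have to be found in the camera images.
- base: Fixed white round base of the carousel, 236 mm across and 48 mm high, with a grey lock housing (62 mm wide, 66 mm high, reaching 140 mm from the axis) on its -y side. Origin on the carousel's axis, on the table; z up; its own -y axis points from there along the lock knob, the way the knob is pulled.
- carousel (a joint): Angle of the carousel's turntable on the base, rad, growing anticlockwise seen from above; no stops; 0 at the start. It rests at clicks every 30 degrees (0.5236 rad); passing one takes about 5 N at the handle post, and let go it snaps to the nearest click. Held fast while the lock knob is in. The turntable is an aluminium disc, radius 100 mm, top 62 mm above the table.
- aim (a point): Imaginary point turning with the carousel, 150 mm from its axis, 80 mm above the table, straight out from the axis through the middle of the large black tube block (80 x 46 mm, top 100 mm above the table, eight wells). The block faces the reader when this point lies on the reader's axis. Two small blocks (42 mm square, top 88 mm, four wells) stand a quarter turn either side.
- post (a point): Point to hold on the carousel's handle post, 80 mm from the axis, opposite the large block, 135 mm above the table. The post is a black upright round bar of 22 mm diameter that rises from the platform to 160 mm above the table, turning with the platform.
- lock (a joint): Travel of the lock knob, m: 0 fully in (locked), 0.020 out at its detent (unlocked), stop at 0.022. It stays at either end and snaps over half-way; pulling or pushing it over takes about 7 N. It can go in only where the carousel rests at a click.
- knob (a point): Centre of the lock knob's head: a black round head of 36 mm diameter and 20 mm long on a thin shaft that lies level, 45 mm above the table, 174 mm from the carousel's axis when in. 24 mm of bare shaft lie between head and housing when it is in.
- reader: Reader: fixed grey column 131 mm high, thin stalk (18 mm), wide domed cap (52 mm) like a mushroom. Origin on its axis at the table. It stands in one of four places 150 mm from the carousel's axis, a whole number of clicks from the large block; the other places hold a plain column (34 mm, 105 mm high), a pointed cone (95 mm high) and an open cup (55 mm high), all fixed.
- jar_center (a point): Centre of a closed glass jar, 48 mm across and 62 mm high, standing loose at the middle of the carousel's platform; it must stay standing there and may turn with it.
- tipbox: Bystander: clear box 85 x 120 x 62 mm high, standing near the lock knob. Origin at the centre of its underside.
- reagent: Bystander: glass bottle, 68 mm across, 170 mm high, its axis about 130 mm beyond the lock knob head in the direction of pull. Origin at the centre of its underside.
- beaker: Bystander: open beaker, 80 mm across, 100 mm high. Origin at the centre of its underside.
- rack: Bystander: empty white tube rack 100 x 200 x 55 mm high. Origin at the centre of its underside.
- scraper: Bystander: flat scraper, 190 mm long, lying on the table along its own x.
- wash: Bystander: white bottle, 60 mm across, 150 mm high. Origin at the centre of its underside.

How it is judged:
By the outcome, as a careful person would: the job done as asked, in the order asked, and still so for the second after the job is handed in, with the robot touching nothing.
It also fails if it takes over 72 s, if anything falls off the work surface, if the arm or the gripper's body presses on something with over 40 N, if the wrist force passes 120 N, or if a joint passes its speed limit or range.

## Working session

There is one attempt and no reset: what is moved stays moved. The work goes in short steps, Python scripts to look and compute and a tool call to move; the robot and the scene stay as the last step left them, time stands still between calls to the robot, and variables do not carry over. Pictures are saved under pics/ and viewed, about 8 in all and at most 12, crops included, and the job is handed in when it is done.

Besides the shell and the picture viewer there is one more tool, called after ">>>" as name(argument=value, ...), one argument or row to a line, values as JSON. apply_moves: Moves the arm, as the interface text tells. Its arguments: {"type":"object","properties":{"deltas":{"type":"array","items":{"type":"object","properties":{"translation":{"type":"array","items":{"type":"number"}},"turn":{"type":"array","items":{"type":"number"}},"hand":{"type":"number"}}}},"newtons":{"type":"number"}},"required":["deltas"]}

```bash
mkdir -p pics; python3 - <<'E'
from bench import readout,camera,calibration
import cv2,numpy as np
for n in("top","side"):
    im=camera(n);cv2.imwrite(f"pics/{n}0.png",cv2.cvtColor(im,cv2.COLOR_RGB2BGR))
    c=calibration(n);print(n,c["fx"],c["fy"],c["cx"],c["cy"]);print(np.round(c["extrinsics"],4).tolist())
s=readout.read_state();print(s)
E
```

```text
top 486.0510517903451 486.0510517903451 265.48450572288687 195.58467572439932
[[-0.0113, -0.9999, -0.0033, 0.0621], [-0.982, 0.0117, -0.1886, 0.6068], [0.1886, 0.0011, -0.9821, 1.522], [0.0, 0.0, 0.0, 1.0]]
side 361.0121865094253 361.0121865094253 258.3103811405663 185.95633701440525
[[0.6668, -0.7453, 0.0022, -0.3353], [-0.56, -0.5029, -0.6584, 0.442], [0.4918, 0.4378, -0.7526, 0.9175], [0.0, 0.0, 0.0, 1.0]]
{'time': 0.1, 'joint_positions': array([-1.24360483,  0.33280551, -0.06466195,  1.4608693 ,  0.02157885,
        1.3498646 , -0.08848428]), 'joint_vel': array([-7.21325791e-05, -5.27930274e-04,  4.27162924e-05, -2.32944000e-03,
        1.30628823e-03,  7.04666970e-04, -1.00316471e-04]), 'joint_torque': array([ 1.20787110e-03, -6.24543285e+01,  2.43872363e-02, -3.90719247e+01,
       -6.14981493e-02,  3.64538259e-02,  8.19685874e-05]), 'ee_pos': array([0.21409484, 0.58684314, 0.23582963]), 'eef_rot': array([ 1.74008115e-01,  9.84744019e-01, -6.20424657e-04, -8.55179798e-05]), 'ft_force': array([-0.10813172,  0.23764979, -0.20460401]), 'torque': array([ 0.00975048,  0.01639547, -0.05051662]), 'width': 0.08677189397772053}
```

View pics/top0.png

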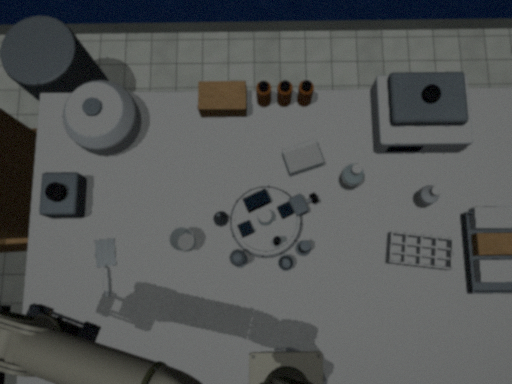

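View pics/side0.png

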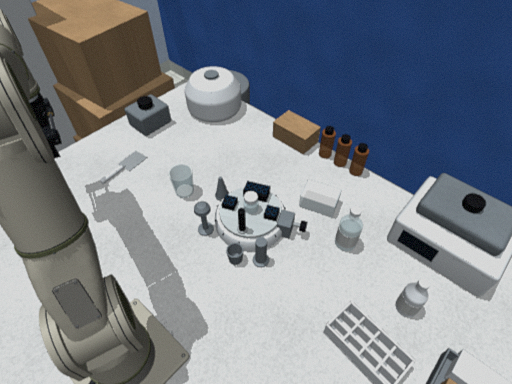

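Top view: carousel centre is at about (266,221), with the large block at (257,201), post at (277,240) and knob at (314,198). In the side view the reader (mushroom) is at about (203,215). Next I'll enlarge both views and measure.

```bash
cat > h.py <<'E'
import numpy as np
from bench import calibration
def ray(n,u,v,z):
    c=calibration(n);T=c["extrinsics"];R=T[:3,:3];o=-R.T@T[:3,3]
    d=R.T@np.array([(u-c["cx"])/c["fx"],(v-c["cy"])/c["fy"],1]);return o+d*(z-o[2])/d[2]
def proj(n,p):
    c=calibration(n);q=c["extrinsics"]@np.r_[p,1];return c["fx"]*q[0]/q[2]+c["cx"],c["fy"]*q[1]/q[2]+c["cy"]
E
python3 - <<'E'
import cv2,numpy as np
from h import *
a=cv2.imread("pics/top0.png")[155:285,200:380];b=cv2.imread("pics/side0.png")[145:285,150:380]
a=cv2.convertScaleAbs(cv2.resize(a,None,fx=4.4,fy=4.4,interpolation=cv2.INTER_CUBIC),alpha=1.5)
cv2.imwrite("pics/ta.png",a)
cv2.imwrite("pics/sa.png",cv2.convertScaleAbs(cv2.resize(b,None,fx=3.4,fy=3.4,interpolation=cv2.INTER_CUBIC),alpha=1.3))
E
```

```text
(no output)
```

View pics/ta.png

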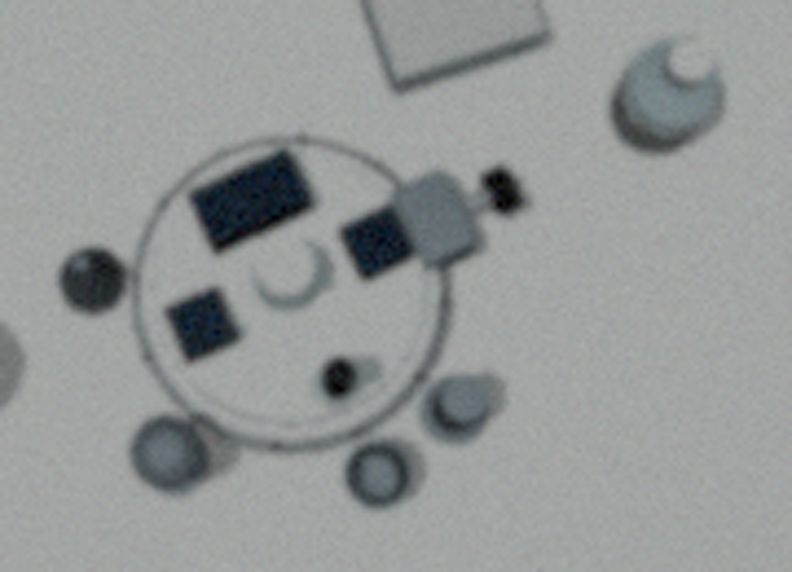

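View pics/sa.png

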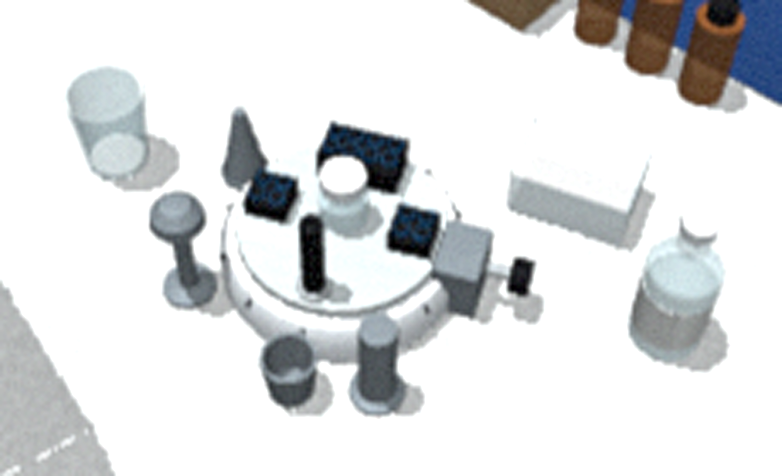

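The crops show the mushroom reader at top crop (172,453), the post top at (340,377), the large block at (252,200) and the knob head at (503,190). The bottle is at (665,100) and the tip box lies up and to the right of the base.

```bash
cat > m.py <<'E'
from h import *
def T(x,y,z): return ray("top",200+(x+.5)/4.4-.5,155+(y+.5)/4.4-.5,z)
def S(x,y,z): return ray("side",150+(x+.5)/3.4-.5,145+(y+.5)/3.4-.5,z)
E
python3 - <<'E'
from m import *
P=dict(base=T(292,290,.048),large=T(252,200,.1),s1=T(378,242,.088),s2=T(204,324,.088),post=T(340,377,.16),knob=T(503,190,.06),house=T(436,217,.066),reader=T(172,453,.125),cup=T(378,474,.055),col=T(468,400,.105),cone=T(93,280,.05),
tipc1=T(398,90,.062),tipc2=T(549,38,.062),bottle=T(660,112,.06), Sreader=S(178,212,.125),Spost=S(311,218,.16),Sknob=S(521,276,.045))
for k,v in P.items(): print(k,v.round(4))
mid=(P['s1']+P['s2'])/2; print(mid)
c=P['base']
for k,v in P.items():
    d=v-c; print(k,np.degrees(np.arctan2(d[1],d[0])).round(1),np.hypot(*d[:2]).round(4))
E
```

```text
base [0.5271 0.0544 0.048 ]
large [0.5853 0.0823 0.1   ]
s1 [ 0.5556 -0.008   0.088 ]
s2 [0.4977 0.1175 0.088 ]
post [0.4516 0.0224 0.16  ]
knob [ 0.5979 -0.102   0.06  ]
house [ 0.5772 -0.0517  0.066 ]
reader [0.4039 0.1384 0.125 ]
cup [ 0.3916 -0.0061  0.055 ]
col [ 0.4398 -0.0684  0.105 ]
cone [0.5359 0.2007 0.05  ]
tipc1 [ 0.6739 -0.0261  0.062 ]
tipc2 [ 0.7124 -0.1395  0.062 ]
bottle [ 0.6553 -0.2201  0.06  ]
Sreader [0.4046 0.1392 0.125 ]
Spost [0.4595 0.0278 0.16  ]
Sknob [ 0.6018 -0.0995  0.045 ]
[0.52666895 0.05477202 0.088     ]
base 0.0 0.0
large 25.6 0.0645
s1 -65.4 0.0686
s2 114.9 0.0697
post -157.1 0.082
knob -65.6 0.1716
house -64.7 0.1173
reader 145.7 0.1491
cup -155.9 0.1483
col -125.4 0.1506
cone 86.5 0.1467
tipc1 -28.7 0.1675
tipc2 -46.3 0.2682
bottle -65.0 0.303
Sreader 145.3 0.149
Spost -158.5 0.0726
Sknob -64.1 0.1711
```

Axis ≈ (0.527, 0.0545) with base yaw about 25°. The large block points to 25° and the reader stands at 145°, so the turn is +120°, four clicks anticlockwise. The knob is at about (0.6005, -0.103). I'll move above it now.

>>> apply_moves(
  deltas=[
    {"translation":[0.024,-0.043,0],"turn":[0,0,-0.05],"hand":0.06},
    {"translation":[0.024,-0.043,0],"turn":[0,0,-0.05],"hand":0.06},
    {"translation":[0.024,-0.043,0],"turn":[0,0,-0.05],"hand":0.06},
    {"translation":[0.024,-0.043,0],"turn":[0,0,-0.05],"hand":0.06},
    {"translation":[0.024,-0.043,0],"turn":[0,0,-0.05],"hand":0.06},
  ],
  newtons=45,
)

```text
time: 0.6
ee_pos: [0.3294, 0.3701, 0.2318]
eef_rot: [0.294, 0.956, -0.002, -0.002]
ft_force: [1.5, 0.3, -0.4]
width: 0.0617
```

>>> apply_moves(
  deltas=[
    {"translation":[0.024,-0.043,0],"turn":[0,0,-0.05],"hand":0.06},
    {"translation":[0.024,-0.043,0],"turn":[0,0,-0.05],"hand":0.06},
    {"translation":[0.024,-0.043,0],"turn":[0,0,-0.05],"hand":0.06},
    {"translation":[0.024,-0.043,0],"turn":[0,0,-0.05],"hand":0.06},
    {"translation":[0.024,-0.043,0],"turn":[0,0,-0.05],"hand":0.06},
  ],
)

```text
time: 1.1
ee_pos: [0.4487, 0.1504, 0.2313]
eef_rot: [0.415, 0.91, -0.002, -0.003]
ft_force: [1.3, 0.9, -0.6]
width: 0.0601
```

>>> apply_moves(
  deltas=[
    {"translation":[0.025,-0.042,0],"turn":[0,0,-0.05],"hand":0.06},
    {"translation":[0.025,-0.042,0],"turn":[0,0,-0.05],"hand":0.06},
    {"translation":[0.025,-0.042,0],"turn":[0,0,-0.05],"hand":0.06},
    {"translation":[0.025,-0.042,0],"turn":[0,0,-0.05],"hand":0.06},
    {"translation":[0.025,-0.042,0],"turn":[0,0,-0.05],"hand":0.06},
  ],
)

```text
time: 1.6
ee_pos: [0.5741, -0.0657, 0.2313]
eef_rot: [0.529, 0.848, -0.001, -0.003]
ft_force: [1.6, -0.5, -0.1]
width: 0.06
```

>>> apply_moves(
  deltas=[
    {"translation":[0.025,-0.042,0],"turn":[0,0,-0.03],"hand":0.06},
    {"translation":[0,0,0],"turn":[0,0,0],"hand":0.06},
  ],
)

```text
time: 1.8
ee_pos: [0.5999, -0.1157, 0.23]
eef_rot: [0.546, 0.838, -0.003, -0.003]
ft_force: [-0.4, 0.4, 0.4]
width: 0.0599
```

```bash
cat >> h.py <<'E'
def st():
    from bench import readout
    s=readout.read_state();q=s["eef_rot"];from scipy.spatial.transform import Rotation as R
    M=R.from_quat(q).as_matrix()
    print("t",round(s["time"],2),"p",s["ee_pos"].round(4),"jaw",np.degrees(np.arctan2(M[1,1],M[0,1])).round(2),"z",M[:,2].round(4),"q",s["joint_positions"].round(2),"F",s["ft_force"].round(1),"w",round(s["width"],4));return s,M
E
python3 -c "
from h import *;st()"
```

```text
t 1.8 p [ 0.5999 -0.1157  0.23  ] jaw 23.77 z [-0.0076 -0.0017 -1.    ] q [-0.37  0.34  0.61  1.53 -0.2   1.34  0.68] F [-0.4  0.4  0.4] w 0.0599
```

>>> apply_moves(
  deltas=[
    {"translation":[0.001,0.013,-0.03],"turn":[0.002,-0.008,0.02],"hand":0.06},
    {"translation":[0,0,-0.04],"turn":[0,0,0],"hand":0.06},
    {"translation":[0,0,-0.03],"turn":[0,0,0],"hand":0.06},
    {"translation":[0,0,0],"turn":[0,0,0],"hand":0.06},
  ],
)

```text
time: 2.2
ee_pos: [0.6006, -0.1045, 0.1261]
eef_rot: [0.539, 0.842, -0.0, 0.0]
ft_force: [-0.5, 0.3, 0.5]
width: 0.06
```

```bash
python3 - <<'E'
from h import *;st()
from bench import camera
import cv2
a=camera("top")[...,::-1][155:245,250:360];b=camera("side")[...,::-1][160:270,240:360]
a=cv2.resize(a,(400,330),interpolation=cv2.INTER_CUBIC);b=cv2.resize(b,(360,330),interpolation=cv2.INTER_CUBIC)
cv2.imwrite("pics/k1.png",np.hstack([a,b]))
E
```

```text
t 2.2 p [ 0.6006 -0.1045  0.1261] jaw 24.74 z [-1.0e-04 -1.1e-03 -1.0e+00] q [-0.36  0.42  0.58  1.66 -0.25  1.13  0.72] F [-0.5  0.3  0.5] w 0.06
```

View pics/k1.png

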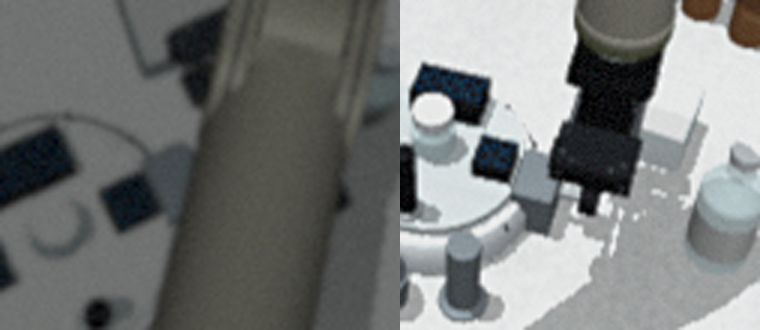

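The gripper stands over the knob with its jaws across the pull direction; the arm hides the head itself. Descending and closing.

>>> apply_moves(
  deltas=[
    {"translation":[0,0.001,-0.03],"turn":[0,0,0],"hand":0.06},
    {"translation":[0,0,-0.03],"turn":[0,0,0],"hand":0.06},
    {"translation":[0,0,-0.02],"turn":[0,0,0],"hand":0.06},
    {"translation":[0,0,-0.004],"turn":[0,0,0],"hand":0.06},
  ],
)

```text
time: 2.7
ee_pos: [0.6091, -0.1043, 0.0544]
eef_rot: [0.539, 0.842, 0.005, 0.009]
ft_force: [-0.3, 0.2, 0.0]
width: 0.0601
```

>>> apply_moves(
  deltas=[
    {"translation":[0,0,0],"turn":[0,0,0],"hand":0.02},
    {"translation":[0,0,0],"turn":[0,0,0],"hand":0.02},
    {"translation":[0,0,0],"turn":[0,0,0],"hand":0.02},
    {"translation":[0,0,0],"turn":[0,0,0],"hand":0.02},
  ],
)

```text
time: 3.1
ee_pos: [0.6053, -0.1076, 0.0576]
eef_rot: [0.54, 0.842, 0.002, 0.006]
ft_force: [-14.0, -4.7, -2.4]
width: 0.0363
```

```bash
python3 -c "
from h import *;st()"
```

```text
t 3.1 p [ 0.6053 -0.1076  0.0576] jaw 24.66 z [ 0.0129 -0.0033 -0.9999] q [-0.33  0.5   0.54  1.71 -0.3   0.99  0.76] F [-14.   -4.7  -2.4] w 0.0363
```

The descent drifted and stopped high, so I'll reopen and correct it.

>>> apply_moves(
  deltas=[
    {"translation":[0,0,0],"turn":[0,0,0],"hand":0.06},
    {"translation":[-0.002,0.002,0],"turn":[0.003,0.013,0],"hand":0.06},
    {"translation":[0,0,0],"turn":[0,0,0],"hand":0.06},
  ],
)

```text
time: 3.4
ee_pos: [0.6041, -0.1062, 0.0607]
eef_rot: [0.54, 0.842, 0.001, 0.001]
ft_force: [0.8, -0.7, 1.2]
width: 0.0526
```

```bash
python3 -c "
from h import *;st()"
```

```text
t 3.4 p [ 0.6041 -0.1062  0.0607] jaw 24.6 z [ 2.e-03 -1.e-04 -1.e+00] q [-0.33  0.5   0.54  1.71 -0.3   1.01  0.75] F [ 0.8 -0.7  1.2] w 0.0526
```

>>> apply_moves(
  deltas=[
    {"translation":[-0.004,0.003,-0.005],"turn":[0,0.002,0],"hand":0.06},
    {"translation":[0,0,-0.007],"turn":[0,0,0],"hand":0.06},
    {"translation":[0,0,-0.007],"turn":[0,0,0],"hand":0.06},
    {"translation":[0,0,0],"turn":[0,0,0],"hand":0.06},
  ],
)

```text
time: 3.8
ee_pos: [0.6013, -0.1019, 0.0413]
eef_rot: [0.54, 0.842, 0.001, 0.001]
ft_force: [0.7, -1.2, -0.4]
width: 0.06
```

```bash
python3 -c "
from h import *;st()"
```

```text
t 3.8 p [ 0.6013 -0.1019  0.0413] jaw 24.69 z [ 2.9e-03  5.0e-04 -1.0e+00] q [-0.33  0.52  0.53  1.73 -0.31  0.98  0.76] F [ 0.7 -1.2 -0.4] w 0.06
```

>>> apply_moves(
  deltas=[
    {"translation":[0,0,0],"turn":[0,0,0],"hand":0.02},
    {"translation":[0,0,0],"turn":[0,0,0],"hand":0.02},
    {"translation":[0,0,0],"turn":[0,0,0],"hand":0.02},
    {"translation":[0.0017,-0.0036,0],"turn":[0,0,0],"hand":0.02},
    {"translation":[0.0017,-0.0036,0],"turn":[0,0,0],"hand":0.02},
  ],
)

```text
time: 4.3
ee_pos: [0.605, -0.1074, 0.041]
eef_rot: [0.539, 0.842, 0.002, 0.0]
ft_force: [-5.6, 4.8, 2.4]
width: 0.035
```

>>> apply_moves(
  deltas=[
    {"translation":[0.0017,-0.0036,0],"turn":[0,0,0],"hand":0.02},
    {"translation":[0.0017,-0.0036,0],"turn":[0,0,0],"hand":0.02},
    {"translation":[0.0017,-0.0036,0],"turn":[0,0,0],"hand":0.02},
  ],
)

```text
time: 4.6
ee_pos: [0.6098, -0.1181, 0.0411]
eef_rot: [0.538, 0.843, 0.002, -0.001]
ft_force: [5.5, -3.0, -5.2]
width: 0.0346
```

```bash
python3 -c "
from h import *;st()"
```

```text
t 4.6 p [ 0.6098 -0.1181  0.0411] jaw 24.84 z [ 4.e-04  4.e-03 -1.e+00] q [-0.29  0.55  0.53  1.69 -0.32  0.99  0.79] F [ 5.5 -3.  -5.2] w 0.0346
```

>>> apply_moves(
  deltas=[
    {"translation":[0.0012,-0.0026,0],"turn":[0,0,0],"hand":0.02},
    {"translation":[0,0,0],"turn":[0,0,0],"hand":0.02},
  ],
)

```text
time: 4.8
ee_pos: [0.6117, -0.1222, 0.041]
eef_rot: [0.539, 0.842, 0.002, -0.0]
ft_force: [-0.1, 1.0, -0.0]
width: 0.0349
```

```bash
python3 -c "
from h import *;st()"
```

```text
t 4.8 p [ 0.6117 -0.1222  0.041 ] jaw 24.78 z [ 0.0014  0.0031 -1.    ] q [-0.28  0.55  0.53  1.69 -0.33  0.99  0.8 ] F [-0.1  1.  -0. ] w 0.0349
```

About 22 mm of travel, force relaxed: the knob appears to be out. I'll release it, rise and look.

>>> apply_moves(
  deltas=[
    {"translation":[0,0,0],"turn":[0,0,0],"hand":0.06},
    {"translation":[0,0,0],"turn":[0,0,0],"hand":0.06},
    {"translation":[0,0,0.03],"turn":[0,0,0],"hand":0.06},
    {"translation":[0,0,0.04],"turn":[0,0,0],"hand":0.06},
    {"translation":[0,0,0.045],"turn":[0,0,0],"hand":0.06},
  ],
)

```text
time: 5.3
ee_pos: [0.6066, -0.1213, 0.1528]
eef_rot: [0.539, 0.842, -0.002, -0.006]
ft_force: [1.7, 0.4, -0.0]
width: 0.0587
```

>>> apply_moves(
  deltas=[
    {"translation":[-0.01,0.01,0.04],"turn":[0,0,-0.12],"hand":0.06},
    {"translation":[-0.04,0.02,0.01],"turn":[0,0,-0.12],"hand":0.06},
    {"translation":[-0.04,0.02,0],"turn":[0,0,-0.12],"hand":0.06},
    {"translation":[-0.03,0.04,0],"turn":[0,0,-0.12],"hand":0.06},
    {"translation":[-0.02,0.04,0],"turn":[0,0,-0.12],"hand":0.06},
  ],
)

```text
time: 5.8
ee_pos: [0.4732, -0.0047, 0.2116]
eef_rot: [0.762, 0.648, 0.003, -0.002]
ft_force: [1.2, 1.8, 0.2]
width: 0.0601
```

```bash
python3 -c "
from h import *;st()"
```

```text
t 5.8 p [ 0.4732 -0.0047  0.2116] jaw -9.29 z [ 0.0017  0.0059 -1.    ] q [-0.69 -0.02  0.61  1.91  0.    1.24 -0.24] F [1.2 1.8 0.2] w 0.0601
```

>>> apply_moves(
  deltas=[
    {"translation":[-0.007,0.009,0],"turn":[0,0,-0.14],"hand":0.06},
    {"translation":[-0.006,0.008,0],"turn":[0,0,-0.14],"hand":0.06},
    {"translation":[-0.006,0.008,0],"turn":[0,0,-0.14],"hand":0.06},
    {"translation":[0,0,0],"turn":[0,0,-0.14],"hand":0.06},
    {"translation":[0,0,0],"turn":[0,0,-0.14],"hand":0.06},
  ],
)

```text
time: 6.3
ee_pos: [0.4498, 0.0272, 0.2128]
eef_rot: [0.941, 0.338, 0.005, -0.002]
ft_force: [0.0, -0.8, -0.3]
width: 0.0603
```

>>> apply_moves(
  deltas=[
    {"translation":[0,0,0],"turn":[0,0,-0.14],"hand":0.06},
    {"translation":[0,0,0],"turn":[0,0,-0.13],"hand":0.06},
    {"translation":[0,0,0],"turn":[0,0,0],"hand":0.06},
  ],
)

```text
time: 6.6
ee_pos: [0.4492, 0.0271, 0.2133]
eef_rot: [0.98, 0.201, 0.006, -0.002]
ft_force: [-0.1, 0.3, -1.0]
width: 0.0598
```

```bash
python3 - <<'E'
from h import *;st()
from bench import camera
import cv2
a=camera("top")[...,::-1][155:245,250:360];b=camera("side")[...,::-1][160:270,220:340]
a=cv2.resize(a,(400,330),interpolation=cv2.INTER_CUBIC);b=cv2.resize(b,(360,330),interpolation=cv2.INTER_CUBIC)
cv2.imwrite("pics/k2.png",np.hstack([cv2.convertScaleAbs(a,alpha=1.5),b]))
E
```

```text
t 6.6 p [0.4492 0.0271 0.2133] jaw -66.79 z [ 0.0107  0.0064 -0.9999] q [-0.69 -0.08  0.51  1.96  0.04  1.24 -1.36] F [-0.1  0.3 -1. ] w 0.0598
```

View pics/k2.png

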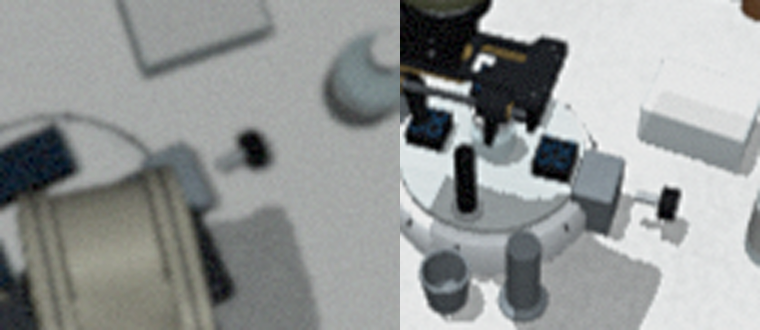

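The knob sits clearly further out, with a longer bare shaft. Next, down over the post.

>>> apply_moves(
  deltas=[
    {"translation":[0.005,-0.006,0],"turn":[-0.006,0.011,0.03],"hand":0.06},
    {"translation":[0,0,-0.02],"turn":[0,0,0],"hand":0.06},
    {"translation":[0,0,-0.02],"turn":[0,0,0],"hand":0.06},
    {"translation":[0,0,0],"turn":[0,0,0],"hand":0.06},
  ],
)

```text
time: 7.1
ee_pos: [0.4546, 0.0208, 0.1729]
eef_rot: [0.974, 0.227, 0.0, -0.001]
ft_force: [-1.4, 1.2, 0.2]
width: 0.0599
```

```bash
python3 -c "
from h import *;st()"
```

```text
t 7.1 p [0.4546 0.0208 0.1729] jaw -63.78 z [ 7.0e-04  1.4e-03 -1.0e+00] q [-0.68 -0.02  0.54  2.    0.01  1.16 -1.26] F [-1.4  1.2  0.2] w 0.0599
```

>>> apply_moves(
  deltas=[
    {"translation":[0,0,-0.014],"turn":[0,0,-0.02],"hand":0.06},
    {"translation":[0,0,-0.013],"turn":[0,0,0],"hand":0.06},
    {"translation":[0,0,0],"turn":[0,0,0],"hand":0.015},
    {"translation":[0,0,0],"turn":[0,0,0],"hand":0.015},
    {"translation":[0,0,0],"turn":[0,0,0],"hand":0.015},
  ],
  newtons=15,
)

```text
time: 7.6
ee_pos: [0.4558, 0.0209, 0.1479]
eef_rot: [0.975, 0.221, 0.002, -0.001]
ft_force: [0.7, -0.2, 0.8]
width: 0.0439
```

```bash
python3 -c "
from h import *;s,M=st();p=s['ee_pos'][:2]-[.527,.0545];print(np.hypot(*p),np.degrees(np.arctan2(p[1],p[0])))"
```

```text
t 7.6 p [0.4558 0.0209 0.1479] jaw -64.46 z [ 0.0028  0.002  -1.    ] q [-0.68  0.01  0.54  2.03 -0.01  1.1  -1.26] F [ 0.7 -0.2  0.8] w 0.0439
0.0787136881338606 -154.76596027992534
```

>>> apply_moves(
  deltas=[
    {"translation":[0,0,0],"turn":[0,0,0],"hand":0.015},
    {"translation":[0,0,0],"turn":[0,0,0],"hand":0.015},
    {"translation":[0,0,0],"turn":[0,0,0],"hand":0.015},
  ],
)

```text
time: 7.9
ee_pos: [0.4561, 0.0214, 0.149]
eef_rot: [0.975, 0.222, 0.002, -0.001]
ft_force: [-1.8, 2.6, -2.8]
width: 0.0218
```

```bash
python3 - <<'E'
from h import *;s,M=st();C=np.array([.527,.0545]);p=s['ee_pos'][:2]-C;print(np.hypot(*p),np.degrees(np.arctan2(p[1],p[0])))
for k in range(0,121,6):
    a=np.radians(k-155);print(k,(C+.08*np.array([np.cos(a),np.sin(a)])).round(4),(2*.08*np.sin(np.radians(3))*np.array([-np.sin(a+.0524),np.cos(a+.0524)])).round(4))
E
```

```text
t 7.9 p [0.4561 0.0214 0.149 ] jaw -64.4 z [ 0.0037  0.0031 -1.    ] q [-0.68  0.01  0.54  2.03 -0.01  1.1  -1.26] F [-1.8  2.6 -2.8] w 0.0218
0.07825757599263385 -154.96984980727197
0 [0.4545 0.0207] [ 0.0039 -0.0074]
6 [0.4584 0.0133] [ 0.0047 -0.0069]
12 [0.4631 0.0064] [ 0.0054 -0.0064]
18 [ 4.685e-01 -1.000e-04] [ 0.006  -0.0058]
24 [ 0.4745 -0.0059] [ 0.0066 -0.0052]
30 [ 0.4811 -0.011 ] [ 0.0071 -0.0044]
36 [ 0.4882 -0.0155] [ 0.0075 -0.0037]
42 [ 0.4957 -0.0191] [ 0.0079 -0.0029]
48 [ 0.5036 -0.022 ] [ 0.0081 -0.002 ]
54 [ 0.5117 -0.024 ] [ 0.0083 -0.0012]
60 [ 0.52   -0.0252] [ 0.0084 -0.0003]
66 [ 0.5284 -0.0255] [0.0084 0.0006]
72 [ 0.5367 -0.0249] [0.0082 0.0015]
78 [ 0.545  -0.0234] [0.008  0.0023]
84 [ 0.553  -0.0211] [0.0078 0.0031]
90 [ 0.5608 -0.018 ] [0.0074 0.0039]
96 [ 0.5682 -0.0141] [0.0069 0.0047]
102 [ 0.5751 -0.0094] [0.0064 0.0054]
108 [ 0.5816 -0.004 ] [0.0058 0.006 ]
114 [0.5874 0.002 ] [0.0052 0.0066]
120 [0.5925 0.0086] [0.0044 0.0071]
```

Post gripped (21.8 mm). Turning through the first click.

>>> apply_moves(
  deltas=[
    {"translation":[0.004,-0.0074,0],"turn":[0,0,0.105],"hand":0.015},
    {"translation":[0.0047,-0.0069,0],"turn":[0,0,0.105],"hand":0.015},
    {"translation":[0.0054,-0.0064,0],"turn":[0,0,0.105],"hand":0.015},
    {"translation":[0.006,-0.0058,0],"turn":[0,0,0.105],"hand":0.015},
    {"translation":[0.0066,-0.0052,0],"turn":[0,0,0.105],"hand":0.015},
  ],
)

```text
time: 8.4
ee_pos: [0.4835, -0.0096, 0.149]
eef_rot: [0.88, 0.476, 0.002, -0.002]
ft_force: [0.7, 3.6, -2.5]
width: 0.0217
```

```bash
cat > c.py <<'E'
from h import *
s,M=st();C=np.array([.527,.0545]);p=s['ee_pos'][:2]-C;a=np.degrees(np.arctan2(p[1],p[0]));print("r",np.hypot(*p),"turned",a+155)
n=round((a+155)/30)*30+30
for t in (n-30,n):
    b=np.radians(t-155);print("to",t,(C+.08*np.array([np.cos(b),np.sin(b)])-s['ee_pos'][:2]).round(4))
E
python3 c.py
```

```text
t 8.4 p [ 0.4835 -0.0096  0.149 ] jaw -33.18 z [ 0.0022  0.0061 -1.    ] q [-0.61  0.08  0.57  1.96 -0.06  1.1  -0.59] F [ 0.7  3.6 -2.5] w 0.0217
r 0.0774770959995291 turned 30.80057436464054
to 30 [-0.0023 -0.0015]
to 60 [ 0.0366 -0.0156]
```

>>> apply_moves(
  deltas=[
    {"translation":[0.007,-0.0044,0],"turn":[0,0,0.1],"hand":0.015},
    {"translation":[0.0074,-0.0037,0],"turn":[0,0,0.1],"hand":0.015},
    {"translation":[0.0078,-0.0029,0],"turn":[0,0,0.1],"hand":0.015},
    {"translation":[0.008,-0.002,0],"turn":[0,0,0.105],"hand":0.015},
    {"translation":[0.008,-0.0012,0],"turn":[0,0,0.105],"hand":0.015},
  ],
)

```text
time: 8.9
ee_pos: [0.5237, -0.0234, 0.149]
eef_rot: [0.724, 0.69, 0.003, -0.003]
ft_force: [-0.2, 3.4, 0.2]
width: 0.0212
```

```bash
python3 c.py
```

```text
t 8.9 p [ 0.5237 -0.0234  0.149 ] jaw -2.71 z [-3.0e-04  7.8e-03 -1.0e+00] q [-0.53  0.19  0.55  1.86 -0.12  1.12  0.02] F [-0.2  3.4  0.2] w 0.0212
r 0.07797210651977314 turned 62.58975023991613
to 60 [-0.0037 -0.0018]
to 90 [0.0371 0.0054]
```

>>> apply_moves(
  deltas=[
    {"translation":[0.0076,0.0007,0],"turn":[-0.004,0,0.095],"hand":0.015},
    {"translation":[0.0075,0.0013,0],"turn":[-0.003,0,0.095],"hand":0.015},
    {"translation":[0.0073,0.002,0],"turn":[0,0,0.095],"hand":0.015},
    {"translation":[0.007,0.0027,0],"turn":[0,0,0.095],"hand":0.015},
    {"translation":[0.0067,0.0034,0],"turn":[0,0,0.095],"hand":0.015},
  ],
)

```text
time: 9.4
ee_pos: [0.5621, -0.0164, 0.1491]
eef_rot: [0.534, 0.846, -0.001, 0.001]
ft_force: [1.6, -1.2, -0.9]
width: 0.0214
```

```bash
python3 c.py
```

```text
t 9.4 p [ 0.5621 -0.0164  0.1491] jaw 25.48 z [ 7.0e-04 -3.7e-03 -1.0e+00] q [-0.47  0.27  0.48  1.76 -0.14  1.14  0.5 ] F [ 1.6 -1.2 -0.9] w 0.0214
r 0.07908978121961402 turned 91.36262060783648
to 90 [-0.0013 -0.0016]
to 120 [0.0304 0.025 ]
```

>>> apply_moves(
  deltas=[
    {"translation":[0.0069,0.0038,0],"turn":[0,0,0.1],"hand":0.015},
    {"translation":[0.0065,0.0045,0],"turn":[0.002,0,0.1],"hand":0.015},
    {"translation":[0.006,0.0051,0],"turn":[0,0,0.1],"hand":0.015},
    {"translation":[0.0055,0.0056,0],"turn":[0,0,0.1],"hand":0.015},
    {"translation":[0.0049,0.0061,0],"turn":[0,0,0.1],"hand":0.015},
  ],
)

```text
time: 9.9
ee_pos: [0.5938, 0.0087, 0.149]
eef_rot: [0.299, 0.954, -0.001, 0.002]
ft_force: [1.5, 1.9, -1.6]
width: 0.0215
```

```bash
python3 c.py
```

```text
t 9.9 p [0.5938 0.0087 0.149 ] jaw 55.22 z [ 0.0027 -0.0019 -1.    ] q [-0.42  0.33  0.39  1.68 -0.14  1.15  0.98] F [ 1.5  1.9 -1.6] w 0.0215
r 0.08104409018023487 turned 120.57149447594821
to 120 [-0.0013 -0.0001]
to 150 [0.0128 0.0388]
```

Turned about 120°. I'll release gently, rise, and check in pictures from clear of the carousel.

>>> apply_moves(
  deltas=[
    {"translation":[0,0,0],"turn":[0,0,0],"hand":0.06},
    {"translation":[0,0,0],"turn":[0,0,0],"hand":0.06},
    {"translation":[0,0,0.02],"turn":[0,0,0],"hand":0.06},
    {"translation":[0,0,0.03],"turn":[0,0,0],"hand":0.06},
    {"translation":[0,0,0.03],"turn":[0,0,0],"hand":0.06},
  ],
)

```text
time: 10.4
ee_pos: [0.5909, 0.0082, 0.2266]
eef_rot: [0.301, 0.954, -0.003, -0.002]
ft_force: [1.3, 0.4, 0.6]
width: 0.0534
```

>>> apply_moves(
  deltas=[
    {"translation":[0.01,-0.04,0.01],"turn":[0,0,-0.1],"hand":0.06},
    {"translation":[0.01,-0.045,0],"turn":[0,0,-0.1],"hand":0.06},
    {"translation":[0,-0.045,0],"turn":[0,0,-0.1],"hand":0.06},
    {"translation":[0,-0.03,0],"turn":[0,0,-0.1],"hand":0.06},
    {"translation":[0,0,0],"turn":[0,0,-0.1],"hand":0.06},
  ],
)

```text
time: 10.9
ee_pos: [0.6107, -0.1582, 0.2434]
eef_rot: [0.538, 0.843, -0.001, 0.001]
ft_force: [0.4, 0.2, -0.9]
width: 0.06
```

```bash
python3 - <<'E'
from h import *;st()
from bench import camera
import cv2
a=camera("top")[...,::-1][155:285,200:340];b=camera("side")[...,::-1][155:275,190:330]
a=cv2.resize(a,(400,371),interpolation=cv2.INTER_CUBIC);b=cv2.resize(b,(400,343),interpolation=cv2.INTER_CUBIC)
b=cv2.copyMakeBorder(b,0,28,0,0,cv2.BORDER_CONSTANT)
cv2.imwrite("pics/k3.png",np.hstack([cv2.convertScaleAbs(a,alpha=1.5),b]))
E
```

```text
t 10.9 p [ 0.6107 -0.1582  0.2434] jaw 24.9 z [ 8.0e-04 -3.5e-03 -1.0e+00] q [-0.25  0.37  0.57  1.46 -0.2   1.36  0.76] F [ 0.4  0.2 -0.9] w 0.06
```

View pics/k3.png

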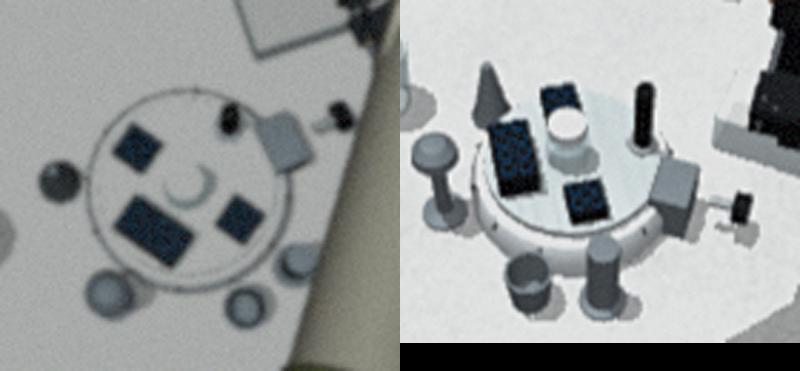

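The large block now faces the mushroom reader, the jar is standing and the knob is still out. I'll check the angle numerically while going back to the knob.

>>> apply_moves(
  deltas=[
    {"translation":[-0.002,0.037,0],"turn":[0.003,0,0],"hand":0.06},
    {"translation":[0,0,-0.04],"turn":[0,0,0],"hand":0.06},
    {"translation":[0,0,-0.045],"turn":[0,0,0],"hand":0.06},
    {"translation":[0,0,-0.04],"turn":[0,0,0],"hand":0.06},
    {"translation":[0,0,0],"turn":[0,0,0],"hand":0.06},
  ],
)

```text
time: 11.5
ee_pos: [0.6095, -0.1098, 0.116]
eef_rot: [0.527, 0.85, 0.003, 0.001]
ft_force: [-0.1, 0.9, -0.4]
width: 0.0603
```

```bash
python3 - <<'E'
from h import *;s,M=st();print(np.array([.609,-.1215,.0413])-s["ee_pos"])
f=lambda x,y,z:ray("top",200+x/2.857,155+y/2.857,z)
L=f(154,231,.1);a=f(137,149,.088);b=f(240,219,.088);C=[.527,.0545];d=L[:2]-C;print("large",np.degrees(np.arctan2(d[1],d[0])),"small line",np.degrees(np.arctan2(*(b-a)[1::-1])),"knob",f(341,116,.055))
E
```

```text
t 11.5 p [ 0.6095 -0.1098  0.116 ] jaw 26.35 z [ 0.0039  0.0042 -1.    ] q [-0.29  0.44  0.51  1.65 -0.24  1.11  0.74] F [-0.1  0.9 -0.4] w 0.0603
[-0.00053167 -0.01169001 -0.07470808]
large 145.3159512479641 small line -125.1034619005683 knob [ 0.60583461 -0.12031953  0.055     ]
```

>>> apply_moves(
  deltas=[
    {"translation":[-0.001,-0.012,0],"turn":[-0.004,0.004,-0.026],"hand":0.06},
    {"translation":[0,0,-0.015],"turn":[0,0,0],"hand":0.06},
    {"translation":[0,0,-0.015],"turn":[0,0,0],"hand":0.06},
    {"translation":[0,0,0],"turn":[0,0,0],"hand":0.06},
  ],
)

```text
time: 11.9
ee_pos: [0.6112, -0.1224, 0.0895]
eef_rot: [0.538, 0.843, 0.001, 0.003]
ft_force: [-1.3, -0.3, 0.0]
width: 0.0598
```

```bash
python3 - <<'E'
from h import *;s,M=st();print(np.array([.609,-.1215,.0413])-s["ee_pos"])
E
```

```text
t 11.9 p [ 0.6112 -0.1224  0.0895] jaw 24.96 z [ 5.9e-03 -2.0e-04 -1.0e+00] q [-0.27  0.48  0.51  1.66 -0.26  1.07  0.75] F [-1.3 -0.3  0. ] w 0.0598
[-0.00218207  0.00090478 -0.04820999]
```

>>> apply_moves(
  deltas=[
    {"translation":[-0.003,0.001,-0.016],"turn":[0,0.006,0],"hand":0.06},
    {"translation":[-0.001,0,-0.016],"turn":[0,0,0],"hand":0.06},
    {"translation":[-0.001,0,-0.012],"turn":[0,0,0],"hand":0.06},
    {"translation":[0,0,-0.003],"turn":[0,0,0],"hand":0.06},
    {"translation":[0,0,0],"turn":[0,0,0],"hand":0.06},
  ],
)

```text
time: 12.4
ee_pos: [0.6062, -0.1212, 0.0394]
eef_rot: [0.537, 0.843, 0.0, 0.0]
ft_force: [0.4, -0.4, -0.1]
width: 0.0598
```

```bash
python3 - <<'E'
from h import *;s,M=st();print(np.array([.609,-.1215,.0413])-s["ee_pos"])
E
```

```text
t 12.4 p [ 0.6062 -0.1212  0.0394] jaw 24.99 z [ 4.e-04 -1.e-04 -1.e+00] q [-0.25  0.53  0.49  1.7  -0.29  0.98  0.77] F [ 0.4 -0.4 -0.1] w 0.0598
[ 0.00279589 -0.00025311  0.00190563]
```

Nudge +3 mm in x, then grip.

>>> apply_moves(
  deltas=[
    {"translation":[0.003,0,0.001],"turn":[0,0,0],"hand":0.06},
    {"translation":[0,0,0],"turn":[0,0,0],"hand":0.02},
    {"translation":[0,0,0],"turn":[0,0,0],"hand":0.02},
    {"translation":[0,0,0],"turn":[0,0,0],"hand":0.02},
    {"translation":[0,0,0],"turn":[0,0,0],"hand":0.02},
  ],
  newtons=45,
)

```text
time: 12.9
ee_pos: [0.611, -0.1213, 0.0422]
eef_rot: [0.537, 0.843, 0.001, 0.002]
ft_force: [13.7, 5.8, -5.0]
width: 0.0361
```

```bash
python3 -c "
from h import *;st()"
```

```text
t 12.9 p [ 0.611  -0.1213  0.0422] jaw 24.99 z [ 3.7e-03 -1.0e-04 -1.0e+00] q [-0.25  0.54  0.49  1.69 -0.29  0.99  0.77] F [13.7  5.8 -5. ] w 0.0361
```

>>> apply_moves(
  deltas=[
    {"translation":[0.001,0.0005,0],"turn":[0,0,0],"hand":0.02},
    {"translation":[-0.0017,0.0036,0],"turn":[0,0,0],"hand":0.02},
    {"translation":[-0.0017,0.0036,0],"turn":[0,0,0],"hand":0.02},
    {"translation":[-0.0017,0.0036,0],"turn":[0,0,0],"hand":0.02},
    {"translation":[-0.0017,0.0036,0],"turn":[0,0,0],"hand":0.02},
  ],
)

```text
time: 13.4
ee_pos: [0.6055, -0.1086, 0.0421]
eef_rot: [0.538, 0.843, -0.0, 0.004]
ft_force: [-2.0, 3.4, 3.4]
width: 0.0348
```

```bash
python3 -c "
from h import *;s,M=st();d=s['ee_pos'][:2]-[.527,.0545];print(d@[.4226,-.9063],d@[.9063,.4226])"
```

```text
t 13.4 p [ 0.6055 -0.1086  0.0421] jaw 24.87 z [ 0.0062 -0.0042 -1.    ] q [-0.28  0.52  0.49  1.71 -0.28  0.97  0.75] F [-2.   3.4  3.4] w 0.0348
0.18099034958180418 0.002228728502685676
```

>>> apply_moves(
  deltas=[
    {"translation":[-0.0015,0.0032,0],"turn":[0,0,0],"hand":0.02},
    {"translation":[-0.0015,0.0032,0],"turn":[0,0,0],"hand":0.02},
    {"translation":[-0.0008,0.0018,0],"turn":[0,0,0],"hand":0.02},
  ],
)

```text
time: 13.7
ee_pos: [0.6028, -0.1027, 0.0423]
eef_rot: [0.539, 0.843, -0.001, 0.007]
ft_force: [8.7, -7.6, -10.7]
width: 0.0351
```

```bash
python3 -c "
from h import *;s,M=st();d=s['ee_pos'][:2]-[.527,.0545];print(d@[.4226,-.9063],d@[.9063,.4226])"
```

```text
t 13.7 p [ 0.6028 -0.1027  0.0423] jaw 24.82 z [ 0.0108 -0.0096 -0.9999] q [-0.3   0.51  0.49  1.73 -0.27  0.96  0.73] F [  8.7  -7.6 -10.7] w 0.0351
0.17451793329972776 0.0022477512573261193
```

Outward reaction of about 10 N after 20 mm of travel: the knob is at its inner stop. Release, rise and look.

>>> apply_moves(
  deltas=[
    {"translation":[0,0,0],"turn":[0,0,0],"hand":0.06},
    {"translation":[0,0,0],"turn":[0.01,0.011,0],"hand":0.06},
    {"translation":[0,0,0.03],"turn":[0,0,0],"hand":0.06},
    {"translation":[0,0,0.04],"turn":[0,0,0],"hand":0.06},
    {"translation":[0,0,0.045],"turn":[0,0,0],"hand":0.06},
  ],
)

```text
time: 14.2
ee_pos: [0.5983, -0.1012, 0.1544]
eef_rot: [0.538, 0.843, -0.003, -0.007]
ft_force: [0.9, 0.5, 0.3]
width: 0.0588
```

>>> apply_moves(
  deltas=[
    {"translation":[0,0,0.045],"turn":[0,0,0],"hand":0.06},
    {"translation":[0,0,0.045],"turn":[0,0,0],"hand":0.06},
    {"translation":[0,-0.045,0.01],"turn":[0,0,0],"hand":0.06},
    {"translation":[0,-0.045,0],"turn":[0,0,0],"hand":0.06},
    {"translation":[0,-0.045,0],"turn":[0,0,0],"hand":0.06},
  ],
)

```text
time: 14.7
ee_pos: [0.602, -0.2299, 0.2681]
eef_rot: [0.531, 0.847, 0.003, -0.004]
ft_force: [1.1, 0.5, 0.2]
width: 0.06
```

>>> apply_moves(
  deltas=[
    {"translation":[0,-0.045,0],"turn":[0,0,0],"hand":0.06},
    {"translation":[0,-0.045,0],"turn":[0,0,0],"hand":0.06},
    {"translation":[0,-0.045,0],"turn":[0,0,0],"hand":0.06},
    {"translation":[0,0,0],"turn":[0,0,0],"hand":0.06},
  ],
)

```text
time: 15.1
ee_pos: [0.5987, -0.3756, 0.2691]
eef_rot: [0.533, 0.846, 0.003, -0.005]
ft_force: [-0.7, 0.2, 0.1]
width: 0.06
```

```bash
python3 - <<'E'
from h import *;st()
from bench import camera
import cv2
A=camera("top")[...,::-1];B=camera("side")[...,::-1];cv2.imwrite("pics/topf.png",A)
a=A[155:285,200:340];b=B[155:275,190:330]
a=cv2.resize(a,(400,371),interpolation=cv2.INTER_CUBIC);b=cv2.resize(b,(400,343),interpolation=cv2.INTER_CUBIC)
b=cv2.copyMakeBorder(b,0,28,0,0,cv2.BORDER_CONSTANT)
r=lambda i:cv2.resize(np.ascontiguousarray(i),(400,229))[:220]
cv2.imwrite("pics/k4.png",np.vstack([np.hstack([cv2.convertScaleAbs(a,alpha=1.5),b]),np.hstack([r(A[90:300]),r(B[90:320])])]))
E
```

```text
t 15.1 p [ 0.5987 -0.3756  0.2691] jaw 25.58 z [-0.0043  0.0101 -0.9999] q [ 0.12  0.57  0.63  1.17 -0.33  1.51  1.14] F [-0.7  0.2  0.1] w 0.06
```

View pics/k4.png

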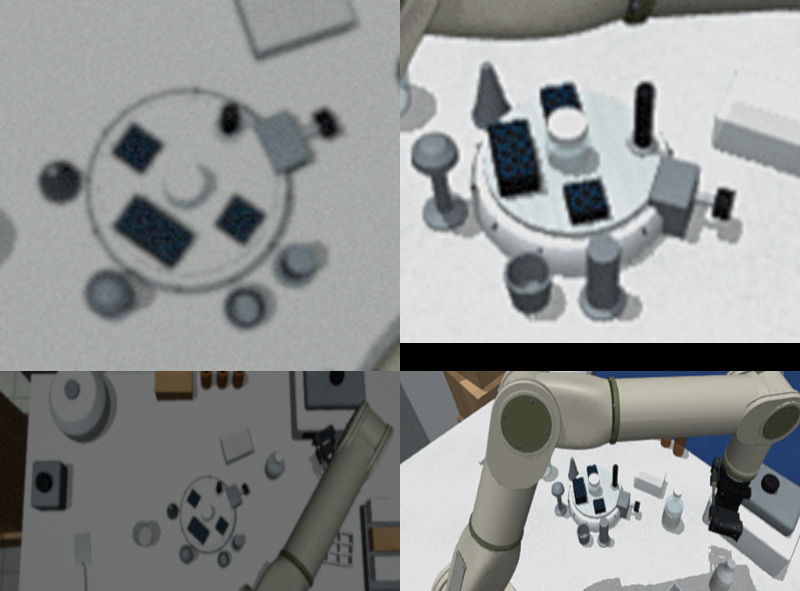

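The knob is back at crop (326,122), the block faces the reader, the jar is standing and the arm is clear. I'll compare the knob numerically with the start picture and then hand in.

```bash
python3 - <<'E'
import cv2,numpy as np
a,b=[cv2.imread(f"pics/{n}.png",0).astype(float) for n in("top0","topf")]
for im in(a,b):
    w=np.clip(60-im[185:212,307:328],0,None);y,x=np.mgrid[185:212,307:328];print((w*x).sum()/w.sum(),(w*y).sum()/w.sum())
for n,(r,c) in dict(tipbox=(140,280,),reagent=(158,338),beaker=(222,165)).items():
    p=a[r:r+36,c:c+45];s=b[r-4:r+40,c-4:c+49];m=cv2.minMaxLoc(cv2.matchTemplate(s.astype('f4'),p.astype('f4'),cv2.TM_CCOEFF_NORMED));print(n,m[1],m[3])
E
```

```text
313.7467209407508 198.0619629127092
313.7049024274155 197.9409804854831
tipbox 0.9816378951072693 (4, 4)
reagent 0.9904087781906128 (4, 4)
beaker 0.987205982208252 (4, 4)
```

The knob is back at its starting pixel to within about 0.1 px, and the tip box, reagent bottle and beaker have not moved.

```bash
python3 -c "
from bench import order
print(order.close_job())"
```

```text
the job is handed in; nothing more can be done
None
```

The carousel is locked with the large tube block facing the reader, and I handed the job in with the arm clear and the gripper empty, about 15 s into the 72 s limit. I pulled the knob out about 22 mm until it snapped over. Then I turned the carousel four clicks (+120°) anticlockwise by the post and let go. Finally I pushed the knob about 20 mm home until it pressed back with about 10 N.

**Last checks:**
- **Block:** it measured 145.3° against the reader's 145.5°.
- **Knob:** it was back within about 0.1 px of its fully-in starting position in the top picture.
- **Jar:** it is still standing in the middle of the platform.
- **Bystanders:** the tip box, reagent bottle and beaker showed no shift. I did not check the rack, scraper or wash bottle numerically.

No check failed. One thing went off plan: my first closing on the knob was about 16 mm too high, so I reopened, repositioned and gripped it again before pulling. The recorded forces stayed under about 17 N.

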